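# Sort the bench dogs, then draw out the roller support and hold it

## Task

Two bench dogs stand in the way of the blue telescoping roller support: first put the red-capped one in the red tray and the blue-capped one in the blue tray. Then push the support's red release button right down (it stays down), grip the yellow handle post and pull the roller out, past the click of its first stop, to its second stop, which is as far as it goes. A spring draws it back if let go, so finish while still holding the handle with the support fully out; leave everything else on the bench where it is.

Things in the scene. Friction and masses are not known exactly. Their poses are not given: they have to be found in the camera images.
- support: fixed housing of the roller support: blue box section 60 mm wide (x), 55 mm tall, from its mouth at y = 0 back to y = +220 mm, with a foot plate 130 mm wide at y = 145 to 195 mm, 14 mm tall with bolts. Origin on the bench under the middle of the mouth, z up. The telescope pulls straight out, level, along the support's own -y.
- release (a joint): travel of the red release button, m: 0 = up and locked, 0.008 = right down; the lock lets go at about 0.006. Pushed straight down it needs about 3 N and stays where it is left (no spring).
- release_top (a point): centre of the top face of the red release button, a vertical stub 26 mm across on the housing's top, 45 mm behind the mouth (support y = +45 mm); its top stands 73 mm above the bench when up, 65 mm when down.
- extension (a joint): how far the telescope is out, m: 0 = in (locked until the button is down), about 0.070 = first stop (a spring catch; about 11 N pulls through), 0.140 = second stop, the firm end of travel. A return spring pulls in with 4 N when in, 6 N when out. Of two orange bands on the aluminium tube, the first is out of the mouth by the first stop, the second by the second.
- handle: yellow upright handle post on the telescope's head, 22 mm across, 50 mm tall, from 50 to 100 mm above the bench; origin at the centre of its foot (50 mm above the bench), at support (0, -35 mm) when in; moves with the telescope. The steel block under it is 50 mm wide (x), 30 mm long.
- roller (a point): middle of the black roller on the telescope's head, 28 mm thick, its axis 40 mm above the bench, 126 mm wide (x) over its cheeks; at support (0, -70 mm) when in, 35 mm ahead of the handle; moves with the telescope.
- dog_red: bench dog with a red cap, standing upright on the bench in the roller's path: aluminium pin 20 mm across (foot 24 mm), cap 28 mm across from 45 to 60 mm above its foot; 60 mm tall, about 90 g. Origin under its centre, z up.
- dog_blue: bench dog with a blue cap, otherwise the same as the red-capped one, standing in the roller's path.
- tray_red: red open tray, fixed to the bench, 100 x 100 mm, 30 mm tall, walls and floor 4 to 5 mm thick (inside 92 x 92 mm). Origin under its centre, z up.
- tray_blue: blue open tray, otherwise the same as the red one.
- dog_yellow: a bystander: a third bench dog like the others, with a yellow cap; origin under its centre
- glue: a bystander: yellow glue bottle, 56 mm across, 150 mm tall; origin under its centre
- tape: a bystander: yellow and black tape measure, 70 x 34 x 65 mm; origin under its centre
- push_block: a bystander: orange push block with a black bridge handle, 160 x 75 x 74 mm; origin under its centre
- offcut: a bystander: brown hardwood offcut, 130 x 60 x 35 mm; origin under its centre
- hammer: a bystander: a hammer lying on the bench; origin under its middle
- square: a bystander: try square with dark wooden stock, lying flat, 100 mm stock and 160 mm blade; origin under the stock's centre

How it is judged:
By the outcome, as a careful person would: the job done as asked, in the order asked, and still so for the second after the job is handed in, while the arm keeps its last pose, push and grip.
It also fails if it takes over 72 s, if anything falls off the work surface, if the arm or the gripper's body presses on something with over 40 N, if the wrist force passes 120 N, or if a joint passes its speed limit or range.

## Robot

A 7-joint arm with a two-finger parallel gripper is mounted at the origin on the work surface. World frame = base frame: x ahead of the robot, y to its left, z up, the work surface at z = 0. Lengths are in m, angles in degrees, forces in N, time in s.
With the tool pointing down it reaches from about 0.425 to 0.875 m from the base axis. Payload 8.4 kg.
Tool frame: the origin (TCP) lies midway between the tips of the shut fingers; the grasp point (between the pads) lies manip.pinch_z behind it (manip.pinch_z is the distance from the TCP to the grasp point, in m); z points along the fingers, y is the line along which they close (so a half turn about z gives the same grasp; the last joint's range is limited). The gripper opens to 87 mm and grips with 3 to 60 N. Pads are 19 mm wide; open, the fingers measure 117 mm over their backs; the gripper's body (75 mm by 190 mm) begins 51 mm behind the grasp point.
Start: joints at [68.572, 19.091, 2.286, 83.961, -0.768, 76.965, -3.352], TCP at [0.176, -0.626, 0.185] pointing down, gripper open.
Joint ranges: [-147.57, 147.57], [-21.85, 119.76], [-74.77, 79.35], [14.55, 137.4], [-85.83, 265.84], [4.83, 119.75], [-152.11, 152.11]. Speed limits (degrees/s): [127.2, 127.2, 159.86, 159.86, 180, 180, 180].

## Interface

Orientations are given as [roll, pitch, yaw] about the fixed x, y, z axes, in that order (R = Rz(yaw) Ry(pitch) Rx(roll)).
In Python, from workcell import readout, cams, manip gives the robot as it stands.
- The arm moves only by the tool move_arm, never from a script. Its argument "plan" is a list of rows, each an object with "travel": the shift along the tool's x, y, z in m, a list of three; "rotation": the turn, a rotation vector about the tool's x, y, z in degrees, a list of three; "grip": the opening, from 0 (shut) to 1 (fully open). A call has 1 to 12 rows; each row is the pose to reach, as a shift and turn from the pose commanded when the call began, along the tool's axes at that moment; what a row does not reach only later rows make up. A row lasts 1/10 s, in which the tool goes at most 50 mm and 8.59 degrees, less where a joint would pass 70% of its speed; a pose out of reach is approached as far as the arm can. A call with a gripper value outside its range is refused whole. The fingers move at their own pace and stop on an object; "newtons" is the grip in N (left out, the last holds). Time passes only in rows, so rows that repeat a pose let the fingers close. It gives the time, the measured TCP pose, the force, the opening and the grip force at its end, in the units of the state.
- readout.read_state(): the state, without advancing time (a new reading comes with each control period).
- cams.read_camera(name): name is "scene" or "top"; returns the picture (400x640x3 uint8, red, green, blue); there is no depth.
- cams.camera_params(name): a dict with "fx", "fy", "cx", "cy" (pixels), "view" (4x4, takes a point from world to camera coordinates). Camera axes: x right, y down, z forward; pixel columns grow to the right and rows downward; lengths in m; the calibration is good to about 2 mm. A picture is of the moment at which its call begins. camera_params takes no time and is no camera call.
- manip.hand_in(): hands the job in; it is judged then, once.
The state is a dict: "clock": time; "joints": joint angles; "qvel": joint speeds; "joint_efforts": joint torques, N m; "ee_pos": TCP position; "orientation": TCP orientation; "force": force on the tool from outside, world axes, zero at the start; "ft_torque": the same for the moment, N m; "width": opening from 0.0 (shut) to 1.0 (fully open); "grip_force": force on a finger pad.
Only numpy, scipy, OpenCV 4.12 (cv2) and the standard library are available. Lean on these libraries where they do the work, as an engineer would, in place of code of your own. Each camera call takes 0.05 s, during which the arm holds its last target. There are 200 camera calls.

## Working session

There is one attempt and no reset: what is moved stays moved. The work goes in short steps, Python scripts to look and compute and a tool call to move; the robot and the scene stay as the last step left them, time stands still between calls to the robot, and variables do not carry over. Pictures are saved under pics/ and viewed, at most 10 in all, crops included, and the job is handed in when it is done.

Besides the shell and the picture viewer there is one more tool, called after "Call:" as name(argument=value, ...), one argument or row to a line, values as JSON. move_arm: Moves the arm, as the interface text tells. Its arguments: {"type":"object","properties":{"plan":{"type":"array"},"newtons":{"type":"number"}},"required":["plan"]}

```bash
mkdir -p pics; python3 - <<'E'
from workcell import readout,cams,manip
import cv2,numpy as np
print(readout.read_state(), manip.pinch_z)
for n in("scene","top"):
    im=cams.read_camera(n); cv2.imwrite(f"pics/{n}0.png",im[...,::-1]); p=cams.camera_params(n); print(n,{k:np.round(v,4).tolist() for k,v in p.items()})
E
```

```text
{'clock': 0.0, 'joints': array([68.5706801 , 19.1328818 ,  2.28518551, 84.01146102, -0.76751735,
       76.96539998, -3.34945044]), 'qvel': array([-0.07069253,  0.07041274, -0.06513584,  0.02397368, -0.0346055 ,
       -0.00969748,  0.02568197]), 'joint_efforts': array([ 4.30396867e-04, -6.56356072e+01,  1.33547489e+00, -4.03796768e+01,
       -5.97298890e-02,  4.48728853e-02,  1.74670404e-04]), 'ee_pos': array([ 0.17620209, -0.62510616,  0.18424337]), 'orientation': array([-1.79905750e+02,  6.87998183e-03,  1.57464487e+01]), 'force': array([ 0.2009364 ,  0.2538944 , -0.05467672]), 'ft_torque': array([ 0.02211572, -0.00634963, -0.030116  ]), 'grip_force': 0.0, 'width': 0.9981973326678312} 0.0187
scene {'fx': 428.5517, 'fy': 428.5517, 'cx': 321.0657, 'cy': 201.6976, 'view': [[-0.5687, 0.8225, 0.0067, 0.2897], [0.5445, 0.3825, -0.7464, -0.2429], [-0.6165, -0.4208, -0.6654, 1.7592], [0.0, 0.0, 0.0, 1.0]]}
top {'fx': 373.3969, 'fy': 373.3969, 'cx': 322.206, 'cy': 198.3931, 'view': [[-0.0278, -0.9994, 0.0181, 0.0261], [-0.9904, 0.0251, -0.1361, 0.5534], [0.1356, -0.0217, -0.9905, 1.3016], [0.0, 0.0, 0.0, 1.0]]}
```

View pics/scene0.png

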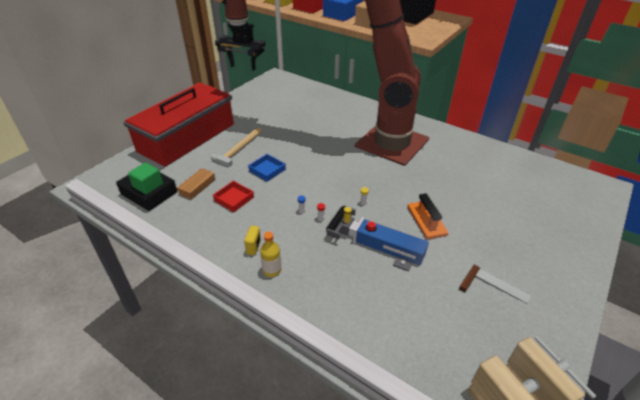

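View pics/top0.png

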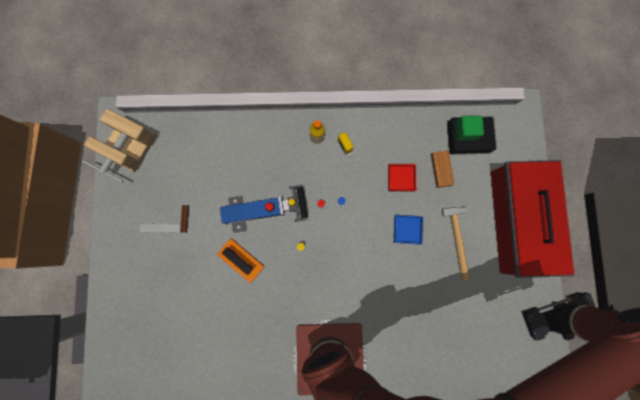

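Top view: button (269,207), handle (292,202), red dog (321,203), blue dog (341,201), red tray (402,177), blue tray (408,229), yellow dog (301,246). In the scene view the blue dog is at (301,200), the red dog at (321,207), the handle at (347,213) and the button at (371,226). I'll measure these now.

```bash
cat >h.py <<'E'
from workcell import readout,cams,manip
import cv2,numpy as np
P={n:cams.camera_params(n) for n in("scene","top")}
H={'red':[(0,7),(172,180)],'blue':[(105,125)],'yellow':[(20,35)]}
def shot(name,save=None):
    im=cams.read_camera(name)
    if save: cv2.imwrite(save,im[...,::-1])
    return im
def blob(im,col,uv,win=12,S=130,V=60,up=6):
    """centroid, area, bbox of the colour blob nearest uv, on an enlarged crop"""
    u,v=uv; x0,y0=max(u-win,0),max(v-win,0)
    c=cv2.resize(im[y0:v+win+1,x0:u+win+1],None,fx=up,fy=up,interpolation=cv2.INTER_LINEAR)
    h=cv2.cvtColor(c,cv2.COLOR_RGB2HSV)
    m=sum(cv2.inRange(h,(a,S,V),(b,255,255)) for a,b in H[col])
    n,l,st,ce=cv2.connectedComponentsWithStats(m)
    if n<2: return None
    i=1+np.argmax(st[1:,4]); f=lambda p:(np.array(p)+.5)/up-.5+[x0,y0]
    return f(ce[i]),st[i,4]/up**2,np.r_[f(st[i,:2]),st[i,2:4]/up].round(1)
def ray(n,uv):
    p=P[n];R=p['view'][:3,:3];t=p['view'][:3,3]
    return -R.T@t,R.T@np.array([(uv[0]-p['cx'])/p['fx'],(uv[1]-p['cy'])/p['fy'],1])
def onz(n,uv,z):
    o,d=ray(n,uv); return o+d*(z-o[2])/d[2]
def tri(a,b):
    (o1,d1),(o2,d2)=ray('top',a),ray('scene',b)
    s=np.linalg.lstsq(np.c_[d1,-d2],o2-o1,rcond=None)[0]
    p,q=o1+s[0]*d1,o2+s[1]*d2
    return ((p+q)/2).round(4),round(np.linalg.norm(p-q),4)
E
python3 - <<'E'
from h import *
np.set_printoptions(suppress=True,precision=4)
T,S=shot('top'),shot('scene')
for nm,col,a,b,z,w in [('button','red',(269,207),(371,226),.07,8),('handle','yellow',(292,202),(347,213),.09,8),('dred','red',(321,203),(321,207),.055,8),('dblue','blue',(341,201),(301,199),.055,8),('dyel','yellow',(301,246),(364,190),.055,8),('tred','red',(402,177),(234,196),.03,22),('tblue','blue',(408,229),(267,167),.03,22),('body','blue',(250,211),(392,240),.055,40)]:
    A=blob(T,col,a,w);B=blob(S,col,b,w)
    print(nm,A,B and (B[0],B[1]),'\n   ',onz('top',A[0],z),onz('scene',B[0],z),tri(A[0],B[0]) )
    cv2.imwrite('pics/x.png',T[...,::-1])
c=cv2.resize(T[180:230,210:370],None,fx=5,fy=5,interpolation=2);d=cv2.resize(S[170:270,280:440],None,fx=5,fy=5,interpolation=2)[:340]
cv2.imwrite('pics/c1.png',np.vstack([c,d])[...,::-1])
E
```

```text
button (array([269.1027, 206.3985]), np.float64(52.30555555555556), array([265.1, 202.4,   8.2,   8.2])) (array([370.8101, 225.9002]), np.float64(65.08333333333333)) 
    [0.526  0.1977 0.07  ] [0.5357 0.2007 0.07  ] (array([0.5274, 0.1979, 0.0616]), np.float64(0.0018))
handle (array([291.5321, 201.7351]), np.float64(39.72222222222222), array([288.2, 198.2,   6.8,   7.3])) (array([346.6945, 213.8665]), np.float64(101.55555555555556)) 
    [0.5378 0.1182 0.09  ] [0.5511 0.1232 0.09  ] (array([0.5398, 0.118 , 0.0783]), np.float64(0.0022))
dred (array([320.6027, 203.0177]), np.float64(42.44444444444444), array([317.1, 199.4,   7.3,   7.3])) (array([320.6628, 206.5174]), np.float64(43.97222222222222)) 
    [0.5351 0.0179 0.055 ] [0.5378 0.0175 0.055 ] (array([0.5358, 0.0172, 0.0532]), np.float64(0.0016))
dblue (array([341.2726, 200.6409]), np.float64(34.27777777777778), array([338.1, 197.4,   6.5,   6.7])) (array([301.072 , 198.8917]), np.float64(36.30555555555556)) 
    [ 0.5417 -0.0555  0.055 ] [ 0.5442 -0.0565  0.055 ] (array([ 0.5425, -0.0565,  0.0536]), np.float64(0.0021))
dyel (arr
[... 387 characters left out ...]
459]), np.float64(734.5833333333334)) 
    [ 0.6256 -0.2817  0.03  ] [ 0.6424 -0.2729  0.03  ] (array([ 0.6294, -0.2866,  0.0136]), np.float64(0.0023))
tblue (array([407.9542, 229.1632]), np.float64(741.2222222222222), array([393.9, 214.6,  28.3,  29. ])) (array([266.4864, 167.1992]), np.float64(571.1111111111111)) 
    [ 0.4359 -0.2927  0.03  ] [ 0.4531 -0.2838  0.03  ] (array([ 0.4372, -0.2976,  0.0139]), np.float64(0.0019))
body (array([247.6901, 210.6517]), np.float64(834.9722222222222), array([220.2, 198.2,  58.8,  24.3])) (array([389.5724, 239.8186]), np.float64(1205.0555555555557)) 
    [0.5147 0.2746 0.055 ] [0.5408 0.2692 0.055 ] (array([0.5204, 0.2702, 0.0375]), np.float64(0.0168))
```

View pics/c1.png

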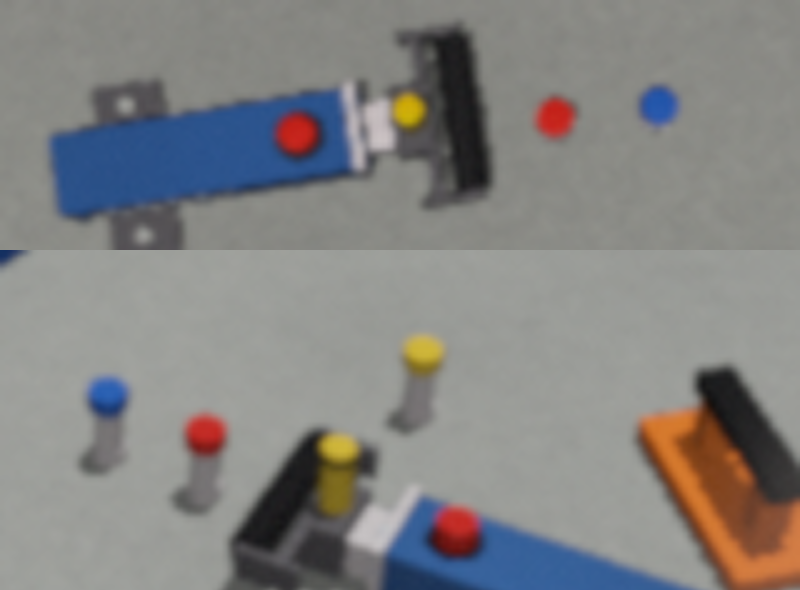

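The crop confirms it. The handle-to-button distance comes out at 80 mm as specified, and the cap heights triangulate to about 53 mm. The pull direction is (0.139, -0.990), so I'll use tool yaw 98° with the fingers closing across the support. Next is a helper that turns world targets into tool-axis travel.

```bash
cat >go.py <<'E'
# python3 go.py x,y,z,yaw ... -> travel/rotation from the present pose
import sys,numpy as np
from scipy.spatial.transform import Rotation as R
from workcell import readout
s=readout.read_state();r=R.from_euler('xyz',s['orientation'],degrees=True)
print('t',round(s['clock'],2),'ee',s['ee_pos'].round(4),s['orientation'].round(1),'F',s['force'].round(1),'w',round(s['width'],3),round(s['grip_force'],1),'j',s['joints'].round(0))
for a in sys.argv[1:]:
    x,y,z,w=map(float,a.split(','))
    print((r.inv().apply(np.array([x,y,z])-s['ee_pos'])).round(4),(r.inv()*R.from_euler('xyz',[180,0,w],degrees=True)).as_rotvec(degrees=True).round(1))
E
python3 go.py .5355,.017,.185,98 .46,-.27,.185,60
```

```text
t 0.2 ee [ 0.1762 -0.6253  0.1846] [-179.9    0.    15.7] F [-0.2  0.6 -0.1] w 0.996 0.0 j [69. 19.  2. 84. -1. 77. -3.]
[ 5.201e-01 -5.207e-01  1.000e-04] [ -0.1  -0.  -82.3]
[ 3.695e-01 -2.650e-01 -2.000e-04] [ -0.1  -0.  -44.3]
```

Call:
move_arm(
  plan=[
    {"travel": [0.02,-0.01,0],"rotation": [0,0,-3],"grip": 1},
    {"travel": [0.05,-0.03,0],"rotation": [0,0,-6],"grip": 1},
    {"travel": [0.09,-0.06,0],"rotation": [0,0,-11],"grip": 1},
    {"travel": [0.13,-0.09,0],"rotation": [0,0,-16],"grip": 1},
    {"travel": [0.17,-0.12,0],"rotation": [0,0,-21],"grip": 1},
    {"travel": [0.21,-0.15,0],"rotation": [0,0,-26],"grip": 1},
    {"travel": [0.25,-0.18,0],"rotation": [0,0,-31],"grip": 1},
    {"travel": [0.29,-0.21,0],"rotation": [0,0,-36],"grip": 1},
    {"travel": [0.33,-0.24,0],"rotation": [0,0,-41],"grip": 1},
    {"travel": [0.37,-0.265,0],"rotation": [0,0,-44.3],"grip": 1},
    {"travel": [0.37,-0.265,0],"rotation": [0,0,-44.3],"grip": 1},
  ],
)

```text
clock: 1.3
ee_pos: [0.4652, -0.2624, 0.1855]
orientation: [179.9, -0.2, 60.8]
force: [-0.0, -0.2, -1.6]
width: 0.999
grip_force: 0.0
```

```bash
python3 go.py .5355,.017,.15,98
```

```text
t 1.3 ee [ 0.4652 -0.2624  0.1855] [179.9  -0.2  60.8] F [-0.  -0.2 -1.6] w 0.999 0.0 j [ 44.   7. -20.  99.   2.  74.  -6.]
[ 0.2782 -0.0748  0.0362] [  0.1  -0.1 -37.2]
```

Call:
move_arm(
  plan=[
    {"travel": [0.03,-0.01,0.005],"rotation": [0,0,-4],"grip": 1},
    {"travel": [0.065,-0.02,0.01],"rotation": [0,0,-9],"grip": 1},
    {"travel": [0.1,-0.03,0.015],"rotation": [0,0,-14],"grip": 1},
    {"travel": [0.14,-0.04,0.02],"rotation": [0,0,-19],"grip": 1},
    {"travel": [0.18,-0.05,0.025],"rotation": [0,0,-24],"grip": 1},
    {"travel": [0.215,-0.06,0.03],"rotation": [0,0,-29],"grip": 1},
    {"travel": [0.245,-0.066,0.033],"rotation": [0,0,-33],"grip": 1},
    {"travel": [0.265,-0.071,0.036],"rotation": [0,0,-36],"grip": 1},
    {"travel": [0.278,-0.075,0.036],"rotation": [0,0,-37.2],"grip": 1},
    {"travel": [0.278,-0.075,0.036],"rotation": [0,0,-37.2],"grip": 1},
    {"travel": [0.278,-0.075,0.036],"rotation": [0,0,-37.2],"grip": 1},
    {"travel": [0.278,-0.075,0.036],"rotation": [0,0,-37.2],"grip": 1},
  ],
)

```text
clock: 2.5
ee_pos: [0.5343, 0.0063, 0.1492]
orientation: [-180.0, 0.0, 97.1]
force: [-0.1, -0.1, 0.7]
width: 0.998
grip_force: 0.0
```

```bash
python3 go.py .5355,.017,.08,98 .5355,.017,.032,98
```

```text
t 2.5 ee [0.5343 0.0063 0.1492] [-180.     0.    97.1] F [-0.1 -0.1  0.7] w 0.998 0.0 j [ 26.  10. -35. 101.   6.  71.  -3.]
[0.0105 0.0025 0.0692] [-0.   0.  -0.9]
[0.0105 0.0025 0.1172] [-0.   0.  -0.9]
```

Call:
move_arm(
  newtons=20,
  plan=[
    {"travel": [0.0105,0.0025,0.02],"rotation": [0,0,-0.9],"grip": 1},
    {"travel": [0.0105,0.0025,0.045],"rotation": [0,0,-0.9],"grip": 1},
    {"travel": [0.0105,0.0025,0.07],"rotation": [0,0,-0.9],"grip": 1},
    {"travel": [0.0105,0.0025,0.09],"rotation": [0,0,-0.9],"grip": 1},
    {"travel": [0.0105,0.0025,0.108],"rotation": [0,0,-0.9],"grip": 1},
    {"travel": [0.0105,0.0025,0.117],"rotation": [0,0,-0.9],"grip": 1},
    {"travel": [0.0105,0.0025,0.117],"rotation": [0,0,-0.9],"grip": 1},
    {"travel": [0.0105,0.0025,0.117],"rotation": [0,0,-0.9],"grip": 1},
  ],
)

```text
clock: 3.3
ee_pos: [0.536, 0.0185, 0.0329]
orientation: [180.0, 0.0, 98.1]
force: [-0.3, 0.1, 1.1]
width: 0.999
grip_force: 0.0
```

Call:
move_arm(
  plan=[
    {"travel": [0,0,0],"rotation": [0,0,0],"grip": 0.5},
    {"travel": [0,0,0],"rotation": [0,0,0],"grip": 0.35},
    {"travel": [0,0,0],"rotation": [0,0,0],"grip": 0},
    {"travel": [0,0,0],"rotation": [0,0,0],"grip": 0},
    {"travel": [0,0,0],"rotation": [0,0,0],"grip": 0},
    {"travel": [0,0,0],"rotation": [0,0,0],"grip": 0},
    {"travel": [0,0,0],"rotation": [0,0,0],"grip": 0},
  ],
)

```text
clock: 4.0
ee_pos: [0.5356, 0.0189, 0.0322]
orientation: [-180.0, -0.0, 98.1]
force: [-0.3, -0.7, -0.1]
width: 0.452
grip_force: 0.0
```

```bash
python3 go.py .5355,.017,.032,98 .626,-.283,.15,53 .626,-.283,.15,98
```

```text
t 4.0 ee [0.5356 0.0189 0.0322] [-180.    -0.    98.1] F [-0.3 -0.7 -0.1] w 0.452 0.0 j [ 24.  17. -35. 108.  11.  58.  -8.]
[-0.0019 -0.0003  0.0002] [-0.  -0.   0.1]
[-0.3117  0.0467 -0.1179] [-0.  -0.  45.1]
[-0.3117  0.0467 -0.1179] [-0.  -0.   0.1]
```

Fingers are slow, so keep closing.

Call:
move_arm(
  plan=[
    {"travel": [-0.002,0,0],"rotation": [0,0,0],"grip": 0},
    {"travel": [-0.002,0,0],"rotation": [0,0,0],"grip": 0},
    {"travel": [-0.002,0,0],"rotation": [0,0,0],"grip": 0},
    {"travel": [-0.002,0,0],"rotation": [0,0,0],"grip": 0},
    {"travel": [-0.002,0,0],"rotation": [0,0,0],"grip": 0},
    {"travel": [-0.002,0,0],"rotation": [0,0,0],"grip": 0},
  ],
)

```text
clock: 4.6
ee_pos: [0.5358, 0.017, 0.0322]
orientation: [-180.0, -0.0, 98.1]
force: [0.8, 0.4, -0.1]
width: 0.014
grip_force: 0.0
```

```bash
python3 go.py .5355,.017,.15,98 .626,-.283,.15,53
```

```text
t 4.6 ee [0.5358 0.017  0.0322] [-180.    -0.    98.1] F [ 0.8  0.4 -0.1] w 0.014 0.0 j [ 24.  17. -35. 108.  11.  58.  -8.]
[ 1.000e-04 -3.000e-04 -1.178e-01] [-0.  -0.   0.1]
[-0.3097  0.0467 -0.1178] [-0.  -0.  45.1]
```

The fingers shut on nothing, so I'll look.

```bash
python3 - <<'E'
from h import *
S,T=shot('scene'),shot('top')
d=cv2.resize(S[130:250,250:410],None,fx=5,fy=5,interpolation=2)[:600,:400]
e=cv2.resize(T[160:280,270:350],None,fx=5,fy=5,interpolation=2)
cv2.imwrite('pics/c2.png',np.hstack([d,e])[...,::-1])
E
```

```text
(no output)
```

View pics/c2.png

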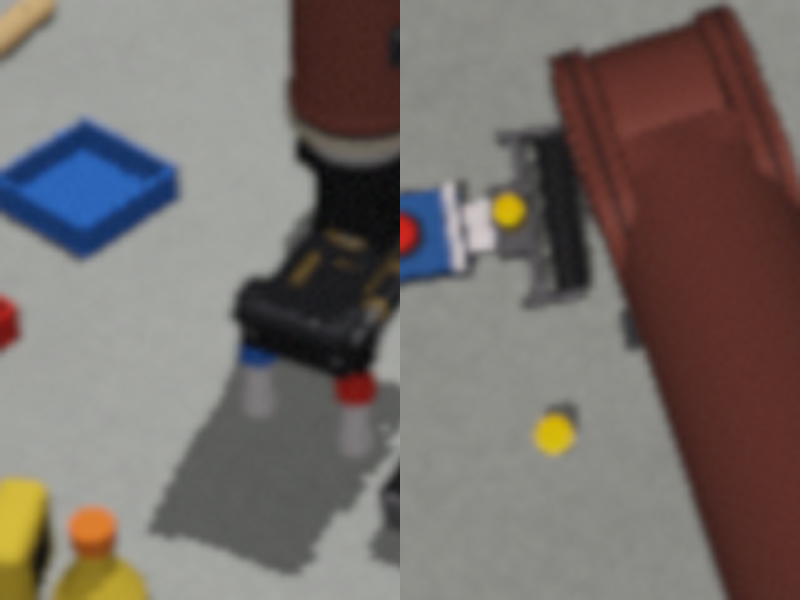

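The scene view shows both dogs still standing, with the red cap at about (321,207). The gripper's body is behind them at about (312,196). I'll project the reported TCP to compare.

```bash
python3 - <<'E'
from h import *
np.set_printoptions(suppress=True,precision=3)
def pj(n,X):
    q=P[n]['view']@np.r_[X,1]; return np.array([P[n]['fx']*q[0]/q[2]+P[n]['cx'],P[n]['fy']*q[1]/q[2]+P[n]['cy']])
for n in P: print(n,'cam',ray(n,(320,200))[0], 'tcp',pj(n,[.5358,.017,.032]),'base',pj(n,[0,0,0]))
u=np.array([np.cos(np.radians(8)),np.sin(np.radians(8)),0]);v=np.array([-u[1],u[0],0]);c=np.array([.5358,.017,.102])
for a,b in((.095,.0375),(.095,-.0375),(-.095,-.0375),(-.095,.0375)): print(pj('scene',c+a*u+b*v),pj('scene',c+a*v+b*u))
# start pose check: gripper seen in picture 0
print('start tcp',pj('scene',[.176,-.6255,.184]),pj('top',[.176,-.6255,.184]))
E
```

```text
scene cam [1.382 0.595 0.987] tcp [320.825 211.324] base [391.64  142.521]
top cam [0.372 0.04  1.364] tcp [320.761 203.621] base [329.703 357.134]
[317.904 217.41 ] [343.448 211.677]
[295.914 209.635] [353.316 197.173]
[323.7  175.19] [300.284 179.882]
[344.191 181.653] [288.916 193.076]
start tcp [243.645  76.424] [531.92  307.586]
```

The TCP projects onto the red dog, but the gripper appears about 16 px too high, either 7 cm higher or displaced away from the camera. The start pictures show the gripper unobstructed in both views, so I'll compare there.

```bash
python3 - <<'E'
from h import *
S,T=cv2.imread('pics/scene0.png'),cv2.imread('pics/top0.png')
S=cv2.convertScaleAbs(S[10:90,195:285],alpha=1.8,beta=20);T=cv2.convertScaleAbs(T[270:350,505:595],alpha=1.8,beta=20)
r=lambda a:cv2.resize(a,(400,356),interpolation=cv2.INTER_CUBIC)
cv2.imwrite('pics/c3.png',np.hstack([r(S),r(T)]))
E
```

```text
(no output)
```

View pics/c3.png

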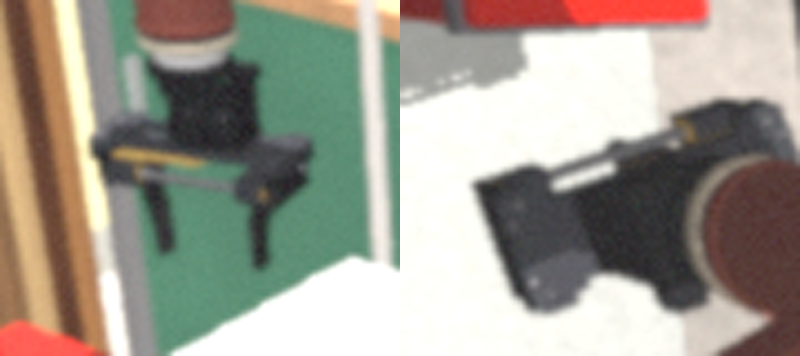

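In the scene crop the fingertips are at about (232,66) and (254,70), with midpoint (243,68). The reported TCP projects to row 76. The top crop shows the carriage's left end at about (528,326). I'll work out whether the offset is vertical or horizontal.

```bash
python3 - <<'E'
from h import *
np.set_printoptions(suppress=True,precision=3)
for z in(.254,.30,.35): print('top left end',z,onz('top',(528.2,325.6),z),'exp [.150 -.534]', 'corners',onz('top',(505+75/4.444,270+185/4.444),z),onz('top',(505+130/4.444,270+308/4.444),z),'right far corner',onz('top',(505+375/4.444,270+103/4.444),z))
for z in(.184,.215,.23): print('tips',z,onz('scene',(232.1,66.2),z),onz('scene',(253.7,70),z),onz('scene',(242.9,68.1),z))
print(readout.read_state()['ee_pos'])
E
```

```text
top left end 0.254 [ 0.138 -0.57   0.254] exp [.150 -.534] corners [ 0.177 -0.555  0.254] [ 0.099 -0.583  0.254] right far corner [ 0.223 -0.761  0.254]
top left end 0.3 [ 0.147 -0.545  0.3  ] exp [.150 -.534] corners [ 0.185 -0.531  0.3  ] [ 0.11  -0.558  0.3  ] right far corner [ 0.23  -0.728  0.3  ]
top left end 0.35 [ 0.158 -0.517  0.35 ] exp [.150 -.534] corners [ 0.194 -0.504  0.35 ] [ 0.123 -0.53   0.35 ] right far corner [ 0.236 -0.691  0.35 ]
tips 0.184 [ 0.131 -0.734  0.184] [ 0.105 -0.632  0.184] [ 0.118 -0.683  0.184]
tips 0.215 [ 0.179 -0.683  0.215] [ 0.154 -0.585  0.215] [ 0.167 -0.633  0.215]
tips 0.23 [ 0.203 -0.658  0.23 ] [ 0.178 -0.562  0.23 ] [ 0.19  -0.609  0.23 ]
[0.536 0.017 0.032]
```

The fingertip rays meet the reported x and y exactly at z ≈ 0.22, so the fingers are really about 35 mm higher than reported. They closed just above the cap. I'll lift, open, descend to about 0.00 reported and grip again.

Call:
move_arm(
  newtons=20,
  plan=[
    {"travel": [0,0,-0.02],"rotation": [0,0,0],"grip": 1},
    {"travel": [0,0,-0.03],"rotation": [0,0,0],"grip": 1},
    {"travel": [0,0,-0.03],"rotation": [0,0,0],"grip": 1},
    {"travel": [0,0,-0.03],"rotation": [0,0,0],"grip": 1},
    {"travel": [0,0,-0.03],"rotation": [0,0,0],"grip": 1},
    {"travel": [0,0,-0.03],"rotation": [0,0,0],"grip": 1},
    {"travel": [0,0,-0.03],"rotation": [0,0,0],"grip": 1},
    {"travel": [0,0,-0.03],"rotation": [0,0,0],"grip": 1},
    {"travel": [0,0,-0.03],"rotation": [0,0,0],"grip": 1},
    {"travel": [0,0,-0.03],"rotation": [0,0,0],"grip": 1},
    {"travel": [0,0,-0.03],"rotation": [0,0,0],"grip": 1},
    {"travel": [0,0,-0.03],"rotation": [0,0,0],"grip": 1},
  ],
)

```text
clock: 5.9
ee_pos: [0.5358, 0.0169, 0.0622]
orientation: [-180.0, -0.0, 98.1]
force: [0.0, -0.2, -0.1]
width: 0.974
grip_force: 0.0
```

Call:
move_arm(
  plan=[
    {"travel": [0,0,0.015],"rotation": [0,0,0],"grip": 1},
    {"travel": [0,0,0.03],"rotation": [0,0,0],"grip": 1},
    {"travel": [0,0,0.04],"rotation": [0,0,0],"grip": 1},
    {"travel": [0,0,0.05],"rotation": [0,0,0],"grip": 1},
    {"travel": [0,0,0.056],"rotation": [0,0,0],"grip": 1},
    {"travel": [0,0,0.062],"rotation": [0,0,0],"grip": 1},
    {"travel": [0,0,0.062],"rotation": [0,0,0],"grip": 1},
    {"travel": [0,0,0.062],"rotation": [0,0,0],"grip": 1},
  ],
)

```text
clock: 6.7
ee_pos: [0.5361, 0.017, 0.0003]
orientation: [180.0, -0.0, 98.1]
force: [1.1, -0.0, -0.2]
width: 0.999
grip_force: 0.0
```

Call:
move_arm(
  plan=[
    {"travel": [0,0,0],"rotation": [0,0,0],"grip": 0.2},
    {"travel": [0,0,0],"rotation": [0,0,0],"grip": 0.1},
    {"travel": [0,0,0],"rotation": [0,0,0],"grip": 0.1},
    {"travel": [0,0,0],"rotation": [0,0,0],"grip": 0.1},
    {"travel": [0,0,0],"rotation": [0,0,0],"grip": 0.1},
    {"travel": [0,0,0],"rotation": [0,0,0],"grip": 0.1},
    {"travel": [0,0,0],"rotation": [0,0,0],"grip": 0.1},
    {"travel": [0,0,0],"rotation": [0,0,0],"grip": 0.1},
    {"travel": [0,0,0],"rotation": [0,0,0],"grip": 0.1},
    {"travel": [0,0,0],"rotation": [0,0,0],"grip": 0.1},
    {"travel": [0,0,0],"rotation": [0,0,0],"grip": 0.1},
  ],
)

```text
clock: 7.8
ee_pos: [0.5359, 0.0169, 0.0002]
orientation: [180.0, -0.0, 98.1]
force: [0.6, -0.4, 1.0]
width: 0.314
grip_force: 20.0
```

```bash
python3 go.py .5355,.017,.09,98 .58,-.13,.09,75 .626,-.283,.09,53
```

```text
t 7.8 ee [5.359e-01 1.690e-02 2.000e-04] [180.   -0.   98.1] F [ 0.6 -0.4  1. ] w 0.314 20.0 j [ 23.  20. -34. 110.  13.  54.  -9.]
[ 0.0001 -0.0004 -0.0898] [ 0.  -0.   0.1]
[-0.1517  0.0229 -0.0898] [ 0.  -0.  23.1]
[-0.3097  0.0467 -0.0898] [ 0.  -0.  45.1]
```

The cap is gripped at 27 mm. Lift and carry to the red tray.

Call:
move_arm(
  plan=[
    {"travel": [0,0,-0.02],"rotation": [0,0,0],"grip": 0.1},
    {"travel": [0,0,-0.05],"rotation": [0,0,0],"grip": 0.1},
    {"travel": [0,0,-0.08],"rotation": [0,0,0],"grip": 0.1},
    {"travel": [-0.02,0.003,-0.09],"rotation": [0,0,3],"grip": 0.1},
    {"travel": [-0.05,0.008,-0.09],"rotation": [0,0,8],"grip": 0.1},
    {"travel": [-0.08,0.012,-0.09],"rotation": [0,0,13],"grip": 0.1},
    {"travel": [-0.115,0.017,-0.09],"rotation": [0,0,18],"grip": 0.1},
    {"travel": [-0.15,0.023,-0.09],"rotation": [0,0,23],"grip": 0.1},
    {"travel": [-0.185,0.028,-0.09],"rotation": [0,0,28],"grip": 0.1},
    {"travel": [-0.22,0.033,-0.09],"rotation": [0,0,33],"grip": 0.1},
    {"travel": [-0.255,0.038,-0.09],"rotation": [0,0,38],"grip": 0.1},
    {"travel": [-0.29,0.044,-0.09],"rotation": [0,0,43],"grip": 0.1},
  ],
)

```text
clock: 9.0
ee_pos: [0.6198, -0.2666, 0.0891]
orientation: [-179.9, 0.1, 54.8]
force: [0.4, 0.1, -1.2]
width: 0.32
grip_force: 20.0
```

```bash
python3 go.py .626,-.283,.09,53 .626,-.283,.010,53
```

```text
t 9.0 ee [ 0.6198 -0.2666  0.0891] [-1.799e+02  1.000e-01  5.480e+01] F [ 0.4  0.1 -1.2] w 0.32 20.0 j [ 34.  27. -20.  86.  10.  69. -22.]
[-0.0099  0.0145 -0.0009] [-0.1  0.1  1.8]
[-0.0098  0.0146  0.0791] [-0.1  0.1  1.8]
```

Call:
move_arm(
  plan=[
    {"travel": [-0.01,0.0145,0],"rotation": [0,0,0],"grip": 0.1},
    {"travel": [-0.01,0.0145,0],"rotation": [0,0,0],"grip": 0.1},
    {"travel": [-0.01,0.0145,0.02],"rotation": [0,0,0],"grip": 0.1},
    {"travel": [-0.01,0.0145,0.045],"rotation": [0,0,0],"grip": 0.1},
    {"travel": [-0.01,0.0145,0.065],"rotation": [0,0,0],"grip": 0.1},
    {"travel": [-0.01,0.0145,0.075],"rotation": [0,0,0],"grip": 0.1},
    {"travel": [-0.01,0.0145,0.08],"rotation": [0,0,0],"grip": 0.1},
    {"travel": [-0.01,0.0145,0.083],"rotation": [0,0,0],"grip": 0.1},
    {"travel": [-0.01,0.0145,0.083],"rotation": [0,0,0],"grip": 0.1},
  ],
)

```text
clock: 9.9
ee_pos: [0.627, -0.2804, 0.0076]
orientation: [180.0, -0.0, 55.1]
force: [-0.8, 0.8, -1.2]
width: 0.315
grip_force: 20.0
```

```bash
python3 go.py
```

```text
t 9.9 ee [ 0.627  -0.2804  0.0076] [180.   -0.   55.1] F [-0.8  0.8 -1.2] w 0.315 20.0 j [ 34.  32. -19.  88.  11.  62. -22.]
```

Hovering about 2–3 mm above the floor. Set down 3 mm and open slowly.

Call:
move_arm(
  plan=[
    {"travel": [0,0,0.002],"rotation": [0,0,0],"grip": 0.1},
    {"travel": [0,0,0.003],"rotation": [0,0,0],"grip": 0.1},
    {"travel": [0,0,0.003],"rotation": [0,0,0],"grip": 0.4},
    {"travel": [0,0,0.003],"rotation": [0,0,0],"grip": 0.5},
    {"travel": [0,0,0.003],"rotation": [0,0,0],"grip": 0.7},
    {"travel": [0,0,0.003],"rotation": [0,0,0],"grip": 0.7},
    {"travel": [0,0,0.003],"rotation": [0,0,0],"grip": 0.7},
    {"travel": [0,0,0.003],"rotation": [0,0,0],"grip": 0.7},
    {"travel": [0,0,-0.02],"rotation": [0,0,0],"grip": 1},
    {"travel": [0,0,-0.05],"rotation": [0,0,0],"grip": 1},
    {"travel": [0,0,-0.08],"rotation": [0,0,0],"grip": 1},
    {"travel": [0,0,-0.08],"rotation": [0,0,0],"grip": 1},
  ],
)

```text
clock: 11.1
ee_pos: [0.6295, -0.2813, 0.0924]
orientation: [179.6, -0.1, 55.1]
force: [0.5, -0.1, 0.8]
width: 0.959
grip_force: 0.0
```

```bash
python3 go.py .542,-.0565,.085,92 .542,-.0565,.0,92
```

```text
t 11.1 ee [ 0.6295 -0.2813  0.0924] [ 1.796e+02 -1.000e-01  5.510e+01] F [ 0.5 -0.1  0.8] w 0.959 0.0 j [ 35.  28. -20.  84.  10.  70. -21.]
[ 0.1344 -0.2003  0.0061] [  0.4   0.  -36.9]
[ 0.1343 -0.2009  0.0911] [  0.4   0.  -36.9]
```

Call:
move_arm(
  plan=[
    {"travel": [0.012,-0.018,0],"rotation": [0,0,-3],"grip": 1},
    {"travel": [0.03,-0.045,0],"rotation": [0,0,-8],"grip": 1},
    {"travel": [0.05,-0.075,0],"rotation": [0,0,-13],"grip": 1},
    {"travel": [0.07,-0.105,0],"rotation": [0,0,-19],"grip": 1},
    {"travel": [0.09,-0.135,0],"rotation": [0,0,-25],"grip": 1},
    {"travel": [0.11,-0.165,0],"rotation": [0,0,-31],"grip": 1},
    {"travel": [0.126,-0.187,0.006],"rotation": [0,0,-35],"grip": 1},
    {"travel": [0.134,-0.2,0.006],"rotation": [0,0,-36.9],"grip": 1},
    {"travel": [0.134,-0.2,0.006],"rotation": [0,0,-36.9],"grip": 1},
    {"travel": [0.134,-0.2,0.006],"rotation": [0,0,-36.9],"grip": 1},
  ],
)

```text
clock: 12.1
ee_pos: [0.5396, -0.0574, 0.0814]
orientation: [180.0, 0.0, 91.9]
force: [-0.6, 0.2, -0.0]
width: 0.999
grip_force: 0.0
```

```bash
python3 - <<'E'
from h import *
T,S=shot('top','pics/t4.png'),shot('scene','pics/s4.png')
print('red dog',blob(S,'red',(234,190),14))
c=cv2.resize(T[130:260,300:440],None,fx=4,fy=4);d=cv2.resize(S[130:260,200:250],None,fx=4,fy=4)
cv2.imwrite('pics/c4.png',np.hstack([c,d])[...,::-1])
E
python3 go.py .542,-.0565,.0,92
```

```text
red dog (array([233.60914763, 194.16753374]), np.float64(491.22222222222223), array([219.6, 180.8,  29. ,  23.8]))
t 12.2 ee [ 0.5397 -0.0579  0.0812] [180.    0.   91.9] F [-0.4  0.6 -0. ] w 1.0 0.0 j [ 30.  14. -32. 105.   9.  63.  -4.]
[0.0014 0.0023 0.0812] [ 0.   0.  -0.1]
```

View pics/c4.png

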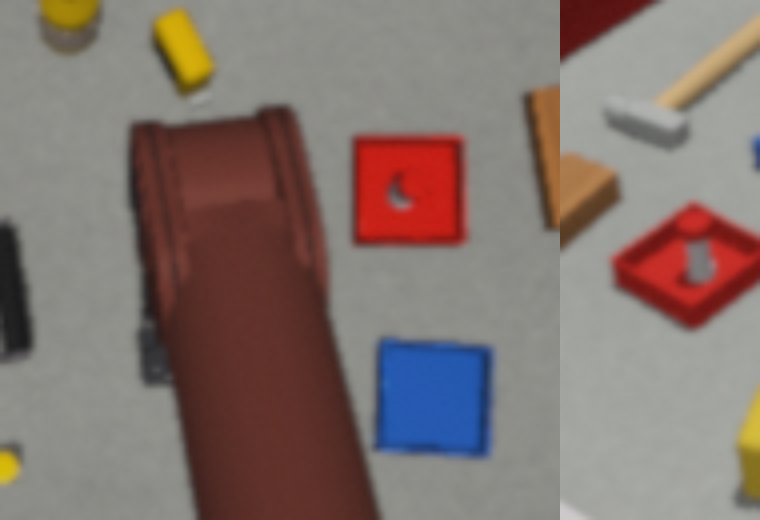

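The red dog stands upright in the middle of the red tray (top crop about (403,188)). Now the blue one.

Call:
move_arm(
  plan=[
    {"travel": [0.0015,0.0023,0.02],"rotation": [0,0,0],"grip": 1},
    {"travel": [0.0015,0.0023,0.04],"rotation": [0,0,0],"grip": 1},
    {"travel": [0.0015,0.0023,0.06],"rotation": [0,0,0],"grip": 1},
    {"travel": [0.0015,0.0023,0.075],"rotation": [0,0,0],"grip": 1},
    {"travel": [0.0015,0.0023,0.081],"rotation": [0,0,0],"grip": 1},
    {"travel": [0.0015,0.0023,0.081],"rotation": [0,0,0],"grip": 1},
    {"travel": [0.0015,0.0023,0.081],"rotation": [0,0,0],"grip": 1},
  ],
)

```text
clock: 12.9
ee_pos: [0.542, -0.0547, 0.0008]
orientation: [180.0, -0.0, 92.0]
force: [0.1, -0.6, 0.1]
width: 0.998
grip_force: 0.0
```

Call:
move_arm(
  plan=[
    {"travel": [0,0,0],"rotation": [0,0,0],"grip": 0.2},
    {"travel": [0,0,0],"rotation": [0,0,0],"grip": 0.1},
    {"travel": [0,0,0],"rotation": [0,0,0],"grip": 0.1},
    {"travel": [0,0,0],"rotation": [0,0,0],"grip": 0.1},
    {"travel": [0,0,0],"rotation": [0,0,0],"grip": 0.1},
    {"travel": [0,0,0],"rotation": [0,0,0],"grip": 0.1},
    {"travel": [0,0,0],"rotation": [0,0,0],"grip": 0.1},
    {"travel": [0,0,0],"rotation": [0,0,0],"grip": 0.1},
    {"travel": [0,0,0],"rotation": [0,0,0],"grip": 0.1},
    {"travel": [0,0,0],"rotation": [0,0,0],"grip": 0.1},
    {"travel": [0,0,0],"rotation": [0,0,0],"grip": 0.1},
  ],
)

```text
clock: 14.0
ee_pos: [0.5414, -0.0545, 0.0002]
orientation: [180.0, -0.0, 92.0]
force: [1.0, 0.3, -0.4]
width: 0.317
grip_force: 19.9
```

```bash
python3 go.py .436,-.294,.085,62 .542,-.0565,.085,92
```

```text
t 14.0 ee [ 5.414e-01 -5.450e-02  2.000e-04] [180.  -0.  92.] F [ 1.   0.3 -0.4] w 0.317 19.9 j [ 28.  20. -31. 109.  13.  55.  -7.]
[-0.2356 -0.1139 -0.0849] [ 0. -0. 30.]
[-0.002   0.0005 -0.0848] [ 0. -0.  0.]
```

Call:
move_arm(
  plan=[
    {"travel": [0,0,-0.02],"rotation": [0,0,0],"grip": 0.1},
    {"travel": [0,0,-0.05],"rotation": [0,0,0],"grip": 0.1},
    {"travel": [-0.01,-0.005,-0.075],"rotation": [0,0,1],"grip": 0.1},
    {"travel": [-0.03,-0.015,-0.085],"rotation": [0,0,4],"grip": 0.1},
    {"travel": [-0.06,-0.03,-0.085],"rotation": [0,0,8],"grip": 0.1},
    {"travel": [-0.09,-0.044,-0.085],"rotation": [0,0,12],"grip": 0.1},
    {"travel": [-0.12,-0.058,-0.085],"rotation": [0,0,16],"grip": 0.1},
    {"travel": [-0.15,-0.073,-0.085],"rotation": [0,0,20],"grip": 0.1},
    {"travel": [-0.18,-0.087,-0.085],"rotation": [0,0,24],"grip": 0.1},
    {"travel": [-0.21,-0.102,-0.085],"rotation": [0,0,27],"grip": 0.1},
    {"travel": [-0.23,-0.111,-0.085],"rotation": [0,0,29],"grip": 0.1},
    {"travel": [-0.235,-0.114,-0.085],"rotation": [0,0,30],"grip": 0.1},
  ],
)

```text
clock: 15.2
ee_pos: [0.4345, -0.2959, 0.085]
orientation: [-180.0, 0.0, 61.8]
force: [-0.3, -0.6, -0.8]
width: 0.313
grip_force: 20.0
```

```bash
python3 go.py .436,-.294,.085,62 .436,-.294,.005,62
```

```text
t 15.2 ee [ 0.4345 -0.2959  0.085 ] [-180.     0.    61.8] F [-0.3 -0.6 -0.8] w 0.313 20.0 j [ 47.  10. -20. 107.   4.  63.  -2.]
[ 0.0024  0.0004 -0.    ] [-0.   0.  -0.2]
[0.0024 0.0004 0.08  ] [-0.   0.  -0.2]
```

Call:
move_arm(
  plan=[
    {"travel": [0,0,0.02],"rotation": [0,0,0],"grip": 0.1},
    {"travel": [0,0,0.045],"rotation": [0,0,0],"grip": 0.1},
    {"travel": [0,0,0.065],"rotation": [0,0,0],"grip": 0.1},
    {"travel": [0,0,0.075],"rotation": [0,0,0],"grip": 0.1},
    {"travel": [0,0,0.079],"rotation": [0,0,0],"grip": 0.1},
    {"travel": [0,0,0.08],"rotation": [0,0,0],"grip": 0.1},
    {"travel": [0,0,0.0805],"rotation": [0,0,0],"grip": 0.1},
    {"travel": [0,0,0.0805],"rotation": [0,0,0],"grip": 0.4},
    {"travel": [0,0,0.0805],"rotation": [0,0,0],"grip": 0.5},
    {"travel": [0,0,0.0805],"rotation": [0,0,0],"grip": 0.7},
    {"travel": [0,0,0.0805],"rotation": [0,0,0],"grip": 0.7},
    {"travel": [0,0,0.0805],"rotation": [0,0,0],"grip": 0.7},
  ],
)

```text
clock: 16.4
ee_pos: [0.4359, -0.2935, 0.0048]
orientation: [180.0, -0.0, 62.0]
force: [-0.0, -0.2, -0.5]
width: 0.656
grip_force: 0.0
```

Call:
move_arm(
  plan=[
    {"travel": [0,0,0],"rotation": [0,0,0],"grip": 0.8},
    {"travel": [0,0,-0.02],"rotation": [0,0,0],"grip": 0.8},
    {"travel": [0,0,-0.05],"rotation": [0,0,0],"grip": 0.8},
    {"travel": [0,0,-0.09],"rotation": [0,0,0],"grip": 0},
    {"travel": [0,0,-0.12],"rotation": [0,0,0],"grip": 0},
    {"travel": [0,0,-0.12],"rotation": [0,0,0],"grip": 0},
  ],
)

```text
clock: 17.0
ee_pos: [0.4383, -0.2949, 0.1292]
orientation: [179.6, 0.1, 62.0]
force: [0.6, -0.7, -0.3]
width: 0.61
grip_force: 0.0
```

```bash
python3 - <<'E'
from h import *
b=blob(shot('top'),'red',(269,207),8); print(b,onz('top',b[0],.073))
s=shot('scene','pics/s5.png'); print(blob(s,'blue',(267,160),16))
E
python3 go.py .49,-.05,.13,80 .525,.197,.10,98
```

```text
(array([269.11161188, 206.41127607]), np.float64(52.388888888888886), array([265.1, 202.4,   8.2,   8.2])) [0.5256041  0.19725672 0.073     ]
(array([266.79867479, 166.83009572]), np.float64(460.44444444444446), array([250.6, 154.4,  33. ,  22.2]))
t 17.1 ee [ 0.4361 -0.2937  0.1251] [179.9   0.   62. ] F [-0.8 -0.4  0.2] w 0.521 0.0 j [ 47.   8. -20. 105.   3.  67.  -1.]
[ 0.2406 -0.0666 -0.0051] [  0.1   0.  -18. ]
[ 0.4751 -0.1516  0.0247] [  0.1   0.  -36. ]
```

Call:
move_arm(
  plan=[
    {"travel": [0.02,-0.006,0],"rotation": [0,0,-2],"grip": 0},
    {"travel": [0.05,-0.016,0],"rotation": [0,0,-4],"grip": 0},
    {"travel": [0.09,-0.028,0],"rotation": [0,0,-7],"grip": 0},
    {"travel": [0.13,-0.041,0],"rotation": [0,0,-10],"grip": 0},
    {"travel": [0.17,-0.054,0],"rotation": [0,0,-13],"grip": 0},
    {"travel": [0.21,-0.067,0],"rotation": [0,0,-16],"grip": 0},
    {"travel": [0.25,-0.08,0],"rotation": [0,0,-19],"grip": 0},
    {"travel": [0.29,-0.092,0],"rotation": [0,0,-22],"grip": 0},
    {"travel": [0.33,-0.105,0],"rotation": [0,0,-25],"grip": 0},
    {"travel": [0.37,-0.118,0],"rotation": [0,0,-28],"grip": 0},
    {"travel": [0.41,-0.131,0],"rotation": [0,0,-31],"grip": 0},
    {"travel": [0.44,-0.14,0],"rotation": [0,0,-34],"grip": 0},
  ],
)

```text
clock: 18.3
ee_pos: [0.5162, 0.1662, 0.1241]
orientation: [-179.9, -0.1, 96.5]
force: [0.2, -0.4, 0.0]
width: 0.01
grip_force: 0.0
```

```bash
python3 go.py .5255,.197,.07,98
```

```text
t 18.3 ee [0.5162 0.1662 0.1241] [-1.799e+02 -1.000e-01  9.650e+01] F [ 0.2 -0.4  0. ] w 0.01 0.0 j [ 16.  14. -44. 102.  10.  69. -24.]
[0.0295 0.0128 0.0541] [-0.1 -0.1 -1.5]
```

View pics/s5.png

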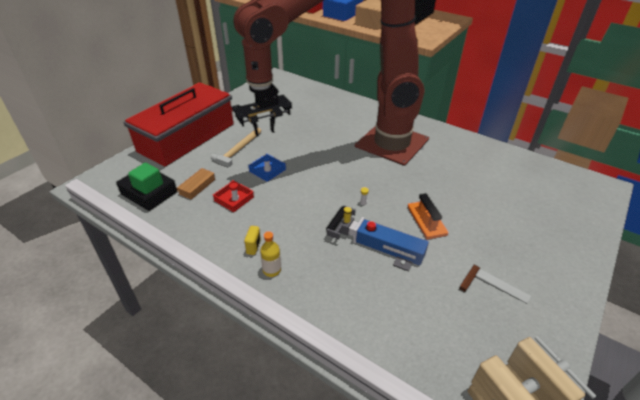

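Both dogs stand in their trays, red at about (234,190) and blue at about (267,165). Now to just above the button; contact should come at about 0.038 reported.

Call:
move_arm(
  plan=[
    {"travel": [0.015,0.006,0],"rotation": [0,0,-1],"grip": 0},
    {"travel": [0.0295,0.0128,0.01],"rotation": [0,0,-1.5],"grip": 0},
    {"travel": [0.0295,0.0128,0.03],"rotation": [0,0,-1.5],"grip": 0},
    {"travel": [0.0295,0.0128,0.05],"rotation": [0,0,-1.5],"grip": 0},
    {"travel": [0.0295,0.0128,0.065],"rotation": [0,0,-1.5],"grip": 0},
    {"travel": [0.0295,0.0128,0.075],"rotation": [0,0,-1.5],"grip": 0},
    {"travel": [0.0295,0.0128,0.075],"rotation": [0,0,-1.5],"grip": 0},
  ],
)

```text
clock: 19.0
ee_pos: [0.5269, 0.1912, 0.0483]
orientation: [-179.9, 0.0, 97.6]
force: [-0.9, -0.1, -0.1]
width: 0.003
grip_force: 0.0
```

```bash
python3 go.py .5255,.197,.04,98
```

```text
t 19.0 ee [0.5269 0.1912 0.0483] [-179.9    0.    97.6] F [-0.9 -0.1 -0.1] w 0.003 0.0 j [ 12.  21. -43. 104.  16.  62. -29.]
[ 0.0059 -0.0006  0.0083] [-0.1  0.  -0.4]
```

Call:
move_arm(
  plan=[
    {"travel": [0.006,-0.0006,0.004],"rotation": [0,0,0],"grip": 0},
    {"travel": [0.006,-0.0006,0.008],"rotation": [0,0,0],"grip": 0},
    {"travel": [0.006,-0.0006,0.011],"rotation": [0,0,0],"grip": 0},
    {"travel": [0.006,-0.0006,0.013],"rotation": [0,0,0],"grip": 0},
  ],
)

```text
clock: 19.4
ee_pos: [0.5268, 0.1973, 0.0367]
orientation: [180.0, 0.0, 97.5]
force: [-0.3, -0.3, 0.2]
width: 0.001
grip_force: 0.0
```

Call:
move_arm(
  plan=[
    {"travel": [0,0,0.001],"rotation": [0,0,0],"grip": 0},
    {"travel": [0,0,0.002],"rotation": [0,0,0],"grip": 0},
  ],
)

```text
clock: 19.6
ee_pos: [0.5268, 0.1973, 0.0349]
orientation: [180.0, 0.0, 97.5]
force: [-0.2, -0.8, 2.4]
width: -0.0
grip_force: 1.2
```

Call:
move_arm(
  plan=[
    {"travel": [0,0,0.001],"rotation": [0,0,0],"grip": 0},
    {"travel": [0,0,0.002],"rotation": [0,0,0],"grip": 0},
  ],
)

```text
clock: 19.8
ee_pos: [0.5267, 0.1973, 0.0327]
orientation: [180.0, 0.0, 97.5]
force: [-0.9, -1.6, 2.9]
width: 0.008
grip_force: 1.2
```

Contact came at about 0.036, so the offset is 37 mm. The button's bottom should be at about 0.028.

Call:
move_arm(
  plan=[
    {"travel": [0,0,0.001],"rotation": [0,0,0],"grip": 0},
    {"travel": [0,0,0.002],"rotation": [0,0,0],"grip": 0},
    {"travel": [0,0,0.003],"rotation": [0,0,0],"grip": 0},
    {"travel": [0,0,0.003],"rotation": [0,0,0],"grip": 0},
  ],
)

```text
clock: 20.2
ee_pos: [0.5268, 0.1973, 0.0295]
orientation: [180.0, -0.0, 97.5]
force: [-0.6, 0.5, 0.6]
width: 0.008
grip_force: 0.0
```

Call:
move_arm(
  plan=[
    {"travel": [0,0,0.001],"rotation": [0,0,0],"grip": 0},
    {"travel": [0,0,0.001],"rotation": [0,0,0],"grip": 0},
  ],
)

```text
clock: 20.4
ee_pos: [0.5268, 0.1974, 0.0286]
orientation: [180.0, -0.0, 97.5]
force: [0.6, 0.2, 0.0]
width: 0.009
grip_force: 0.1
```

Call:
move_arm(
  plan=[
    {"travel": [0,0,0.001],"rotation": [0,0,0],"grip": 0},
    {"travel": [0,0,0.001],"rotation": [0,0,0],"grip": 0},
  ],
)

```text
clock: 20.6
ee_pos: [0.5268, 0.1974, 0.028]
orientation: [180.0, 0.0, 97.5]
force: [-1.7, -1.4, 6.4]
width: 0.009
grip_force: 2.8
```

Call:
move_arm(
  plan=[
    {"travel": [0,0,0.001],"rotation": [0,0,0],"grip": 0},
    {"travel": [0,0,0.001],"rotation": [0,0,0],"grip": 0},
  ],
)

```text
clock: 20.8
ee_pos: [0.5268, 0.1974, 0.0278]
orientation: [180.0, 0.0, 97.5]
force: [-5.5, -2.9, 15.7]
width: 0.002
grip_force: 7.3
```

The button is fully down: the force rose to 15.7 N at a firm stop. Lift, move over the handle and open.

Call:
move_arm(
  plan=[
    {"travel": [0,0,-0.01],"rotation": [0,0,0],"grip": 0},
    {"travel": [0,0,-0.035],"rotation": [0,0,0],"grip": 0},
    {"travel": [0,0,-0.065],"rotation": [0,0,0],"grip": 0},
    {"travel": [-0.01,0,-0.075],"rotation": [0,0,0],"grip": 1},
    {"travel": [-0.03,0,-0.075],"rotation": [0,0,0],"grip": 1},
    {"travel": [-0.055,0,-0.075],"rotation": [0,0,0],"grip": 1},
    {"travel": [-0.075,0,-0.075],"rotation": [0,0,0],"grip": 1},
    {"travel": [-0.08,0,-0.075],"rotation": [0,0,0],"grip": 1},
    {"travel": [-0.08,0,-0.075],"rotation": [0,0,0],"grip": 1},
    {"travel": [-0.08,0,-0.075],"rotation": [0,0,0],"grip": 1},
    {"travel": [-0.08,0,-0.075],"rotation": [0,0,0],"grip": 1},
    {"travel": [-0.08,0,-0.075],"rotation": [0,0,0],"grip": 1},
  ],
)

```text
clock: 22.0
ee_pos: [0.537, 0.1192, 0.1017]
orientation: [180.0, -0.0, 97.6]
force: [-0.6, 0.0, 0.3]
width: 0.74
grip_force: 0.0
```

```bash
python3 - <<'E'
from h import *
s=shot('scene','pics/s6.png'); print(blob(s,'red',(371,226),8),blob(s,'yellow',(347,213),8))
t=shot('top'); print(blob(t,'red',(269,207),8),onz('top',(291.53,201.73),.1))
E
python3 go.py .5367,.1178,.10,98 .5367,.1178,.026,98
```

```text
(array([370.69444444, 226.80017637]), np.float64(52.5), array([366.1, 223.1,   9.2,   7.5])) (array([346.84846595, 214.36043342]), np.float64(100.19444444444444), array([342.8, 206.8,   8.5,  14.8]))
(array([272.52384058, 205.98945652]), np.float64(127.77777777777777), array([265.2, 198.6,  12.3,  17. ])) [0.5364953  0.11763398 0.1       ]
t 22.1 ee [0.5371 0.1187 0.1017] [-180.    -0.    97.6] F [-0.1  0.4  0.5] w 0.833 0.0 j [ 20.  16. -42. 102.  11.  66. -19.]
[-0.0009 -0.0005  0.0017] [-0.  -0.  -0.4]
[-0.0009 -0.0005  0.0757] [-0.  -0.  -0.4]
```

Call:
move_arm(
  newtons=50,
  plan=[
    {"travel": [-0.001,-0.0005,0],"rotation": [0,0,-0.4],"grip": 1},
    {"travel": [-0.001,-0.0005,0],"rotation": [0,0,-0.4],"grip": 1},
    {"travel": [-0.001,-0.0005,0.02],"rotation": [0,0,-0.4],"grip": 1},
    {"travel": [-0.001,-0.0005,0.045],"rotation": [0,0,-0.4],"grip": 1},
    {"travel": [-0.001,-0.0005,0.065],"rotation": [0,0,-0.4],"grip": 1},
    {"travel": [-0.001,-0.0005,0.0755],"rotation": [0,0,-0.4],"grip": 1},
    {"travel": [-0.001,-0.0005,0.0755],"rotation": [0,0,-0.4],"grip": 1},
  ],
)

```text
clock: 22.8
ee_pos: [0.5359, 0.1168, 0.025]
orientation: [-179.9, -0.0, 97.9]
force: [-0.4, -0.4, 0.6]
width: 1.005
grip_force: 0.0
```

Call:
move_arm(
  plan=[
    {"travel": [0,0,0],"rotation": [0,0,0],"grip": 0.2},
    {"travel": [0,0,0],"rotation": [0,0,0],"grip": 0.1},
    {"travel": [0,0,0],"rotation": [0,0,0],"grip": 0},
    {"travel": [0,0,0],"rotation": [0,0,0],"grip": 0},
    {"travel": [0,0,0],"rotation": [0,0,0],"grip": 0},
    {"travel": [0,0,0],"rotation": [0,0,0],"grip": 0},
    {"travel": [0,0,0],"rotation": [0,0,0],"grip": 0},
    {"travel": [0,0,0],"rotation": [0,0,0],"grip": 0},
    {"travel": [0,0,0],"rotation": [0,0,0],"grip": 0},
    {"travel": [0,0,0],"rotation": [0,0,0],"grip": 0},
    {"travel": [0,0,0],"rotation": [0,0,0],"grip": 0},
    {"travel": [0,0,0],"rotation": [0,0,0],"grip": 0},
  ],
)

```text
clock: 24.0
ee_pos: [0.5404, 0.1175, 0.0266]
orientation: [179.6, -0.1, 97.9]
force: [16.0, 2.8, -12.4]
width: 0.24
grip_force: 50.0
```

```bash
python3 go.py .5464,.0488,.026,98 .5560,-.0208,.026,98
```

```text
t 24.0 ee [0.5404 0.1175 0.0266] [ 1.796e+02 -1.000e-01  9.790e+01] F [ 16.    2.8 -12.4] w 0.24 50.0 j [ 18.  21. -41. 106.  16.  58. -21.]
[-0.0689 -0.0035  0.0005] [ 0.4 -0.1 -0.1]
[-0.1391 -0.0036  0.0004] [ 0.4 -0.1 -0.1]
```

The post is held (21 mm). The arm was drawn about 4 mm sideways, so I'll relieve that and start pulling along tool -x.

Call:
move_arm(
  plan=[
    {"travel": [0,0.004,0],"rotation": [0,0,0],"grip": 0},
    {"travel": [0,0.0045,0],"rotation": [0,0,0],"grip": 0},
    {"travel": [-0.008,0.0045,0],"rotation": [0,0,0],"grip": 0},
    {"travel": [-0.018,0.0045,0],"rotation": [0,0,0],"grip": 0},
    {"travel": [-0.028,0.0045,0],"rotation": [0,0,0],"grip": 0},
    {"travel": [-0.038,0.0045,0],"rotation": [0,0,0],"grip": 0},
    {"travel": [-0.046,0.0045,0],"rotation": [0,0,0],"grip": 0},
    {"travel": [-0.05,0.0045,0],"rotation": [0,0,0],"grip": 0},
    {"travel": [-0.05,0.0045,0],"rotation": [0,0,0],"grip": 0},
  ],
)

```text
clock: 24.9
ee_pos: [0.5467, 0.0688, 0.0264]
orientation: [-179.8, -0.0, 98.0]
force: [-9.1, 2.7, 9.4]
width: 0.241
grip_force: 50.0
```

```bash
python3 go.py; python3 - <<'E'
from h import *
s=shot('scene'); b=blob(s,'yellow',(334,206),14);print(b)
E
```

```text
t 24.9 ee [0.5467 0.0688 0.0264] [-179.8   -0.    98. ] F [-9.1  2.7  9.4] w 0.241 50.0 j [ 22.  21. -40. 106.  15.  59. -16.]
(array([334.50774135, 212.49104432]), np.float64(30.5), array([331.2, 207.2,   5.7,  10.2]))
```

Call:
move_arm(
  plan=[
    {"travel": [-0.008,-0.002,0],"rotation": [0,0,0],"grip": 0},
    {"travel": [-0.018,-0.0025,0],"rotation": [0,0,0],"grip": 0},
    {"travel": [-0.028,-0.0025,0],"rotation": [0,0,0],"grip": 0},
    {"travel": [-0.038,-0.003,0],"rotation": [0,0,0],"grip": 0},
    {"travel": [-0.048,-0.003,0],"rotation": [0,0,0],"grip": 0},
    {"travel": [-0.058,-0.003,0],"rotation": [0,0,0],"grip": 0},
    {"travel": [-0.066,-0.003,0],"rotation": [0,0,0],"grip": 0},
    {"travel": [-0.074,-0.003,0],"rotation": [0,0,0],"grip": 0},
    {"travel": [-0.08,-0.003,0],"rotation": [0,0,0],"grip": 0},
    {"travel": [-0.085,-0.003,0],"rotation": [0,0,0],"grip": 0},
    {"travel": [-0.085,-0.003,0],"rotation": [0,0,0],"grip": 0},
  ],
)

```text
clock: 26.05
ee_pos: [0.5582, -0.0149, 0.0265]
orientation: [179.9, -0.1, 98.0]
force: [5.1, 6.1, -1.8]
width: 0.243
grip_force: 50.0
```

```bash
python3 go.py
```

```text
t 26.05 ee [ 0.5582 -0.0149  0.0265] [ 1.799e+02 -1.000e-01  9.800e+01] F [ 5.1  6.1 -1.8] w 0.243 50.0 j [ 29.  21. -38. 106.  15.  58.  -7.]
```

133.6 mm out, 6 mm still to go.

Call:
move_arm(
  plan=[
    {"travel": [-0.003,0.001,0],"rotation": [0,0,0],"grip": 0},
    {"travel": [-0.006,0.001,0],"rotation": [0,0,0],"grip": 0},
    {"travel": [-0.007,0.001,0],"rotation": [0,0,0],"grip": 0},
    {"travel": [-0.007,0.001,0],"rotation": [0,0,0],"grip": 0},
  ],
)

```text
clock: 26.45
ee_pos: [0.559, -0.0211, 0.0265]
orientation: [180.0, -0.1, 98.0]
force: [-0.7, 6.5, 3.3]
width: 0.24
grip_force: 50.0
```

Call:
move_arm(
  plan=[
    {"travel": [-0.002,0,0],"rotation": [0,0,0],"grip": 0},
    {"travel": [-0.002,0,0],"rotation": [0,0,0],"grip": 0},
  ],
)

```text
clock: 26.65
ee_pos: [0.559, -0.0213, 0.0265]
orientation: [180.0, -0.2, 98.1]
force: [-1.7, 10.4, 4.7]
width: 0.241
grip_force: 50.0
```

```bash
python3 go.py
```

```text
t 26.65 ee [ 0.559  -0.0213  0.0265] [180.   -0.2  98.1] F [-1.7 10.4  4.7] w 0.241 50.0 j [ 30.  21. -38. 105.  15.  59.  -6.]
```

It is at the firm end: 140.0 mm, with the force rising and no movement. I'll press slightly more and check the picture.

Call:
move_arm(
  plan=[
    {"travel": [-0.002,0,0],"rotation": [0,0,0],"grip": 0},
    {"travel": [-0.002,0,0],"rotation": [0,0,0],"grip": 0},
    {"travel": [-0.002,0,0],"rotation": [0,0,0],"grip": 0},
  ],
)

```text
clock: 26.95
ee_pos: [0.559, -0.0213, 0.0265]
orientation: [180.0, -0.3, 98.2]
force: [-3.2, 14.4, 4.0]
width: 0.244
grip_force: 50.0
```

```bash
python3 go.py; python3 - <<'E'
from h import *
s=shot('scene'); cv2.imwrite('pics/c7.png',cv2.resize(s[120:300,190:460],None,fx=2.9,fy=2.9,interpolation=2)[...,::-1])
E
```

```text
t 26.95 ee [ 0.559  -0.0213  0.0265] [180.   -0.3  98.2] F [-3.2 14.4  4. ] w 0.244 50.0 j [ 30.  21. -38. 105.  14.  59.  -6.]
```

View pics/c7.png

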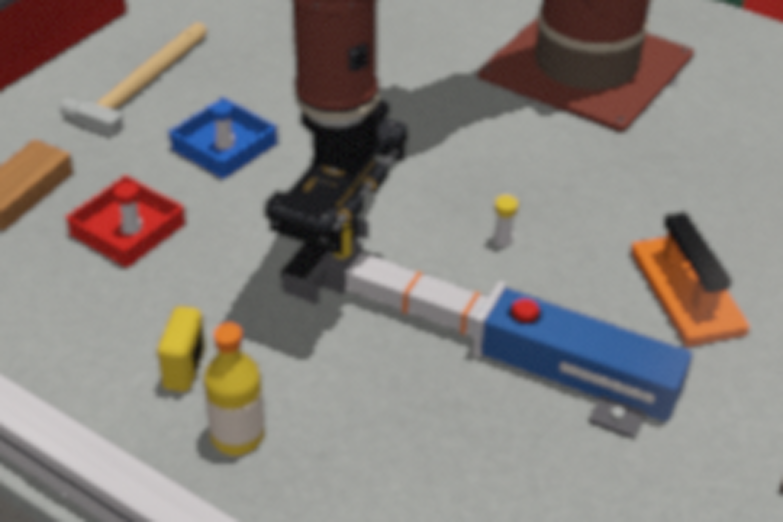

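Both orange bands are out of the mouth (crop (412,292) and (470,312)), the button is down, both dogs stand in their trays and the bystanders haven't moved. Handing in.

```bash
python3 -c "
from workcell import manip
print(manip.hand_in())"
```

```text
the job is handed in; nothing more can be done
None
```

The job is handed in at about 27 s of the 72 s: both dogs stand in their matching trays, the button is right down, and the arm still holds the handle with the support fully out at its second stop (140 mm); the first grasp missed because the gripper sits about 37 mm higher than reported, but nothing was disturbed.

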